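# Lift a washed hose fitting out of the soak tray with tongs

## Task

First push the loose drain tray up against the fixed soak tray until the two meet flush along the whole edge, so that nothing can drip on the bench between them. Then take up the spring tongs, close them on the ribbed stem of the tall hose fitting in the soak tray, lift it out without ever touching it with the gripper or knocking the other fittings and the things on the bench about, and carry it over the drain tray. Finish while still holding it there: upright in the squeezed tongs, still, well clear above the drain tray's rim, with fitting and tongs touching neither tray.

Things in the scene. Friction and masses are not known exactly. Their poses are not given: they have to be found in the camera images.
- soak_tray: Fixed dark steel tray, 200 mm (its x) by 256 mm (its y), 25 mm high, walls and floor 4 mm thick, open on top. Origin: centre of its underside, on the bench; x points roughly away from the robot, y to its left. Three steel fittings stand in it in a row along its y, about 80 mm apart, in any order. The drain tray must meet its right-hand face, at y = -128 mm in its frame.
- drain_tray: Loose dark steel tray (0.3 to 0.65 kg) on the bench right of the soak tray, a few cm away and a little askew: 200 mm (its x) by 170 mm (its y), 25 mm high, walls 4 mm thick, inside it a wire grid 12 mm above the bench. Origin: centre of its underside; axes as for the soak tray. Push on its outer face at y = -85 mm; its face at y = +85 mm must meet the soak tray.
- drain_edge_near (a point): Point on the drain tray's left face (towards the soak tray), 10 mm from the corner nearer the robot, 20 mm above the bench.
- drain_edge_far (a point): Point on the drain tray's left face (towards the soak tray), 10 mm from the corner farther from the robot, 20 mm above the bench.
- tongs: Steel spring tongs (0.12 kg), black handle sleeves, lying on their side left of the soak tray, tips away from the robot, 231 mm long. Origin: underside at the rear pivot; x along the middle line to the tips, y to the left leg. Handles 24 mm high, 8 to 158 mm ahead of the pivot. Squeezed across the handles, both legs close evenly against a spring (8 N at rest, 11 N closed); let go, they open.
- tongs_grip (a point): Where to grip the tongs, near their balance: on the middle line 105 mm ahead of the pivot, at mid-height of the handles (12 mm above the bench as they lie). Over the outsides they measure 55 mm here at rest, 44 mm half closed (faces then parallel), 35 mm when the tips are on the 18 mm stem. Squeezed to 48 mm they can be carried with the tips some 40 mm apart.
- tongs_tip (a point): Midway between the two tips, on the tongs' middle line 217 mm ahead of the pivot and 112 mm ahead of tongs_grip, at mid-height (12 mm above the underside). At rest the tips stand about 55 mm apart. They are 18 mm high, 28 mm long, and shaped as shallow vees that centre a round stem at this point.
- tong_left (a joint): Angle by which the left leg of the tongs is squeezed in from rest (the right leg moves alike): 0 = open at rest, about 0.10 rad = tips closed on the 18 mm stem, 0.13 rad = stop.
- hose_fitting: The fitting to lift: a steel hose-end fitting (about 0.10 kg) standing in the soak tray, the tallest there at 70 mm. A hexagon nut 28 mm across flats and 20 mm high at the bottom, a 24 mm collar up to 26 mm, then a ribbed round stem 18 mm thick up to 70 mm. Origin: centre of its underside (on the tray floor, 4 mm above the bench); z points up the stem.
- adapter: Bystander in the soak tray: steel adapter 46 mm high, hexagon 28 mm across flats in the middle, a 22 mm thread above and below. Origin: centre of its underside.
- plug: Bystander in the soak tray: steel plug 28 mm high, hexagon 30 mm across flats at the bottom, a 24 mm thread above. Origin: centre of its underside.
- wrench: Bystander: spanner 190 mm long lying flat on the bench on the robot's side of the drain tray.
- brush: Bystander: washing brush 200 mm long lying on the bench to the front right of the drain tray.
- union_nut: Bystander: hexagon union nut, 36 mm across flats, 24 mm high, on the bench between the robot and the soak tray.
- spray_can: Bystander: spray can, 64 mm thick, 190 mm high, standing to the right of the drain tray.
- grease_jar: Bystander: round jar with lid, 80 mm thick, 60 mm high, standing on the bench at the far left, beyond the tongs.
There are look-alikes about, which are no part of the job. What is shaped like the hose_fitting but brown or turquoise is not meant.

How it is judged:
On the way, in this order (a step that is already met when the one before it is completed fails the run):
1. the drain tray is butted flush against the soak tray (y of each of drain_edge_near, drain_edge_far in the frame of soak_tray above -0.132 m), for 0.2 s.
2. the hose fitting is lifted off the soak tray in the closed tongs, untouched by the gripper (height (world z) of hose_fitting above 0.02 m and contact force between hose_fitting and tongs above 0.3 N and value of joint tong_left above 0.06 rad and z of tongs_tip in the frame of hose_fitting above 0.02 m and contact force between hose_fitting and soak_tray below 0.05 N and contact force between hose_fitting and the fingers below 0.05 N), for 0.2 s.
At the end, for the whole second after the job is handed in: Trays within 4 mm of each other at both ends of the edge; fitting still and upright (within 0.5 rad), its stem in the squeezed tongs, its axis within 90 by 75 mm of the drain tray's centre, its underside 40 mm or more above the bench; it touches neither gripper nor trays, and the tongs no tray (all of step 1 and x of hose_fitting in the frame of drain_tray between -0.09 and 0.09 m and y of hose_fitting in the frame of drain_tray between -0.075 and 0.075 m and height (world z) of hose_fitting above 0.04 m and angle between hose_fitting's own z axis and vertical below 0.5 rad and linear speed of hose_fitting below 0.03 m/s and contact force between hose_fitting and tongs above 0.3 N and value of joint tong_left between 0.06 and 0.125 rad and z of tongs_tip in the frame of hose_fitting above 0.02 m and contact force between the fingers and tongs above 1 N and contact force between hose_fitting and the arm below 0.05 N and contact force between hose_fitting and the fingers below 0.05 N and contact force between each of hose_fitting, tongs and drain_tray below 0.05 N and contact force between each of hose_fitting, tongs and soak_tray below 0.05 N); the arm keeps its last pose, push and grip.
It fails at once if the gripper or arm touches the hose fitting (contact force between any of the fingers, the arm and hose_fitting above 0.5 N).
It fails at once if another fitting in the soak tray is knocked over or pushed away (angle between any of adapter, plug's own z axis and vertical above 0.5 rad or distance of any of adapter, plug from where it was at the start of the episode above 0.03 m).
It fails at once if a thing on the bench is knocked about (distance of any of wrench, brush, union_nut, spray_can, grease_jar from where it was at the start of the episode above 0.04 m).
It also fails if it takes over 72 s, if anything falls off the work surface, if the arm or the gripper's body presses on something with over 40 N, if the wrist force passes 120 N, or if a joint passes its speed limit or range.

## Robot

A 7-joint arm with a two-finger parallel gripper is mounted at the origin on the work surface. World frame = base frame: x ahead of the robot, y to its left, z up, the work surface at z = 0. Lengths are in m, angles in rad, forces in N, time in s.
With the tool pointing down it reaches from about 0.35 to 0.9 m from the base axis. Payload 8.1 kg.
Tool frame: the origin (TCP) lies at the very end of the fingers, on their centre line; the grasp point (between the pads) lies 19 mm behind it; z points along the fingers, y is the line along which they close (so a half turn about z gives the same grasp; the last joint's range is limited). The gripper opens to 92 mm and grips with 3 to 60 N. Pads are 19 mm wide; open, the fingers measure 130 mm over their backs; the gripper's body (75 mm by 190 mm) begins 47 mm behind the grasp point.
Start: joints at [-1.394, 0.434, 0.025, 1.573, -0.012, 1.134, -0.075], TCP at [0.173, 0.601, 0.227] pointing down, gripper open.
Joint ranges: [-2.62, 2.62], [-0.44, 2.09], [-1.27, 1.32], [0.08, 2.57], [-1.32, 4.46], [0.12, 2], [-2.74, 2.74]. Speed limits (rad/s): [2.22, 2.22, 3.01, 3.01, 3.14, 3.14, 3.14].

## Interface

Orientations are given as a rotation vector (axis times angle).
In Python, from cell import arm gives the robot as it stands.
- The arm moves only by the tool jog_arm, never from a script. Its argument "rows" is a list of rows, each a list of 3 entries, a list of its own where there are three numbers: the shift along the world's x, y, z in cm, then the turn, a rotation vector about the world's x, y, z in degrees, then the opening, from 0 (shut) to 1 (fully open). A call has 1 to 8 rows; each row is the pose to reach, as a shift and turn from the pose commanded when the call began; what a row does not reach only later rows make up. A row lasts 1/8 s, in which the tool goes at most 62.5 mm and 10.7 degrees, less where a joint would pass 70% of its speed; a pose out of reach is approached as far as the arm can. A call with a gripper value outside its range is refused whole. The fingers move at their own pace and stop on an object; "newtons" is the grip in N (left out, the last holds). Time passes only in rows, so rows that repeat a pose let the fingers close. It gives the time, the measured TCP pose, the force, the opening and the grip force at its end, in the units of the state.
- arm.observe(): the state, without advancing time (a new reading comes with each control period).
- arm.get_image(name): name is "side" or "top"; returns a dict with "img" (480x640x3 uint8, red, green, blue), "depth" (480x640 float32, m along the optical axis (not along the pixel's ray), 0 where there is no reading), "fx", "fy", "cx", "cy" (pixels), "rvec" (rotation vector, rad) and "tvec" (3), from world to camera coordinates, as OpenCV has them. Camera axes: x right, y down, z forward; pixel columns grow to the right and rows downward; lengths in m; the calibration is good to about 2 mm. A picture is of the moment at which its call begins.
- arm.sign_off(): hands the job in; it is judged then, once.
The state is a dict: "clock": time; "joints": joint angles; "dq": joint speeds; "joint_efforts": joint torques, N m; "position": TCP position; "ee_rot": TCP orientation; "force": force on the tool from outside, world axes, zero at the start; "ft_torque": the same for the moment, N m; "width": opening from 0.0 (shut) to 1.0 (fully open); "gripper_force": force on a finger pad.
Only numpy, scipy, OpenCV 4.12 (cv2) and the standard library are available. Lean on these libraries where they do the work, as an engineer would, in place of code of your own. Each camera call takes 0.05 s, during which the arm holds its last target. There are 200 camera calls.

## Working session

There is one attempt and no reset: what is moved stays moved. The work goes in short steps, Python scripts to look and compute and a tool call to move; the robot and the scene stay as the last step left them, time stands still between calls to the robot, and variables do not carry over. Pictures are saved under pics/ and viewed, at most 10 in all, crops included, and the job is handed in when it is done.

Besides the shell and the picture viewer there is one more tool, called after "Emit:" by a JSON object that holds its "op" and its "data", one argument or row to a line. jog_arm: Moves the arm, as the interface text tells. Its arguments: {"type":"object","properties":{"rows":{"type":"array","items":{"type":"array"}},"newtons":{"type":"number"}},"required":["rows"]}

```bash
mkdir -p pics
cat > h.py <<'E'
import numpy as np,cv2,pickle
from cell import arm
def shot(n,tag):
    d=arm.get_image(n); pickle.dump(d,open(f'pics/{tag}.pkl','wb')); cv2.imwrite(f'pics/{tag}.png',d['img'][:,:,::-1]); return d
def load(tag): return pickle.load(open(f'pics/{tag}.pkl','rb'))
def ray(d,u,v):
    R=cv2.Rodrigues(np.array(d['rvec'],float))[0]; t=np.array(d['tvec'],float).ravel()
    return -R.T@t, R.T@np.array([(u-d['cx'])/d['fx'],(v-d['cy'])/d['fy'],1])
def atz(d,u,v,z):
    c,r=ray(d,u,v); return c+r*(z-c[2])/r[2]
def dep(d,u,v):
    c,r=ray(d,u,v); return c+r*d['depth'][int(v),int(u)]
def cloud(d):
    v,u=np.mgrid[0:480,0:640]; R=cv2.Rodrigues(np.array(d['rvec'],float))[0]; t=np.array(d['tvec'],float).ravel()
    z=d['depth']; P=np.stack([(u-d['cx'])/d['fx']*z,(v-d['cy'])/d['fy']*z,z],-1)
    return (P-t)@R
def proj(d,p): return cv2.projectPoints(np.array(p,float).reshape(-1,3),np.array(d['rvec'],float),np.array(d['tvec'],float),np.array([[d['fx'],0,d['cx']],[0,d['fy'],d['cy']],[0,0,1]]),None)[0].reshape(-1,2)
E
python3 - <<'E'
from h import *
for n in('top','side'):
    d=shot(n,n+'0'); print(n,d['fx'],ray(d,320,240))
s=arm.observe(); print({k:np.round(v,3) for k,v in s.items()})
E
```

```text
top 495.24431308672587 (array([0.38172691, 0.0346755 , 1.49676941]), array([ 0.11391763, -0.00768665, -0.99357917]))
side 542.0321986740414 (array([ 0.34963374, -0.97255703,  0.76368985]), array([ 0.13435553,  0.82234444, -0.5535953 ]))
{'clock': np.float64(0.1), 'joints': array([-1.394,  0.435,  0.025,  1.574, -0.012,  1.134, -0.075]), 'dq': array([-0.   , -0.002,  0.001, -0.002, -0.   , -0.   , -0.001]), 'joint_efforts': array([ 3.0000e-03, -6.6912e+01,  9.8800e-01, -3.1515e+01, -6.0000e-02,
        3.7000e-02,  0.0000e+00]), 'position': array([0.173, 0.6  , 0.226]), 'ee_rot': array([-4.380e-01, -3.111e+00,  2.000e-03]), 'force': array([-0.407,  0.052,  0.133]), 'ft_torque': array([ 0.024, -0.028, -0.017]), 'gripper_force': np.float64(0.0), 'width': np.float64(1.002)}
```

View pics/top0.png

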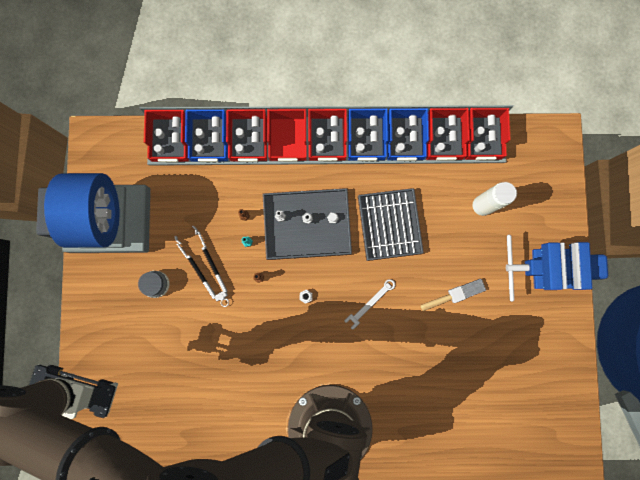

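View pics/side0.png

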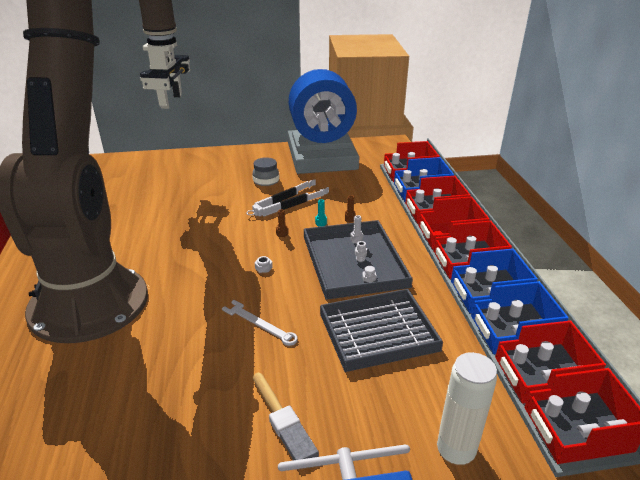

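The top picture shows the soak tray (264–355, 188–260), the drain tray (360–428, 190–260), and the tongs with pivot near (226,301) and tips near (179,238) and (196,228). The tallest fitting is the leftmost in the tray, at about (281,215). The brown and turquoise look-alikes stand at (245,214), (246,240) and (262,276). I'll enlarge a crop and add heights from the depth image.

Run:
```python
from h import *
d=load('top0')
c=d['img'][180:310,165:435,::-1]
c=cv2.resize(c,None,fx=2.96,fy=2.96,interpolation=cv2.INTER_CUBIC)
cv2.imwrite('pics/crop0.png',c)
P=cloud(d); 
# top-view heights of objects
for n,(u0,u1,v0,v1) in dict(fits=(268,345,200,230),dec=(235,275,200,285),tongs=(170,235,220,310),can=(470,520,180,220),jar=(135,170,265,300)).items():
    Q=P[v0:v1,u0:u1].reshape(-1,3); m=(Q[:,2]>0.008)
    lab=cv2.connectedComponents(((P[v0:v1,u0:u1,2]>(0.012))).astype('uint8'))
    for i in range(1,lab[0]):
        q=P[v0:v1,u0:u1][lab[1]==i]
        if len(q)>8: 
            t=q[q[:,2]>q[:,2].max()-0.008]
            print(n,len(q),'mean',q.mean(0).round(4),'max z',q[:,2].max().round(4),'topmean',t.mean(0).round(4))
# tray rims
for n,(u0,u1,v0,v1) in dict(soak=(258,356,184,264),drain=(357,432,185,264)).items():
    Q=P[v0:v1,u0:u1].reshape(-1,3); q=Q[(Q[:,2]>0.02)&(Q[:,2]<0.03)]
    print(n,len(q),cv2.minAreaRect(q[:,:2].astype('float32')))
```

```text
fits 86 mean [0.6189 0.1414 0.0626] max z 1.4968 topmean [0.3817 0.0347 1.4968]
fits 85 mean [0.6102 0.0619 0.075 ] max z 1.4968 topmean [0.3817 0.0347 1.4968]
fits 85 mean [ 0.6178 -0.0142  0.0271] max z 0.0413 topmean [ 0.6188 -0.0152  0.0363]
dec 140 mean [0.5741 0.1857 0.0265] max z 0.0354 topmean [0.5842 0.1862 0.0304]
dec 90 mean [0.6253 0.2491 0.0582] max z 1.4968 topmean [0.3817 0.0347 1.4968]
dec 84 mean [0.5451 0.2392 0.0604] max z 1.4968 topmean [0.3817 0.0347 1.4968]
dec 81 mean [0.4411 0.2063 0.0421] max z 0.0733 topmean [0.4422 0.2096 0.0689]
tongs 536 mean [0.4583 0.3585 0.0307] max z 1.4968 topmean [0.3817 0.0347 1.4968]
tongs 18 mean [0.5461 0.43   0.1021] max z 1.4968 topmean [0.3817 0.0347 1.4968]
can 919 mean [ 0.6486 -0.4607  0.1452] max z 1.4968 topmean [0.3817 0.0347 1.4968]
jar 662 mean [0.4236 0.5062 0.0601] max z 1.4968 topmean [0.3817 0.0347 1.4968]
soak 516 ((0.6016077399253845, 0.06378637254238129), (0.20125481486320496, 0.2562944293022156), 3.109787940979004)
drain 382 ((0.5985264182090759, -0.18812744319438934), (0.20080891251564026, 0.1714749038219452), 6.584421157836914)
```

View pics/crop0.png

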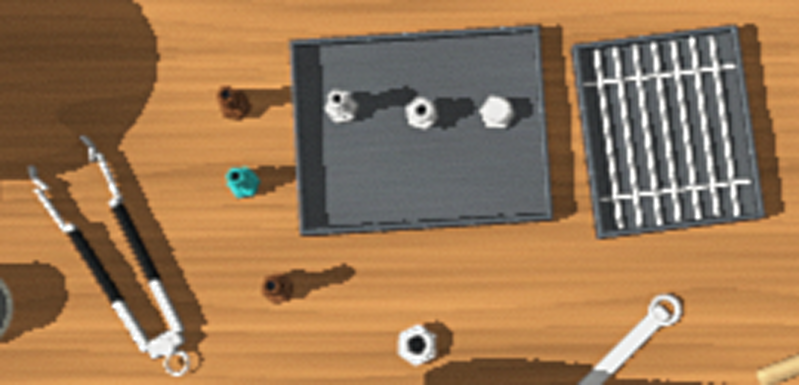

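The crop shows all three decoys to the left of the tray. The hose fitting is at crop (340,105), the adapter at (420,110) and the plug at (497,112). The tong tips are at crop (35,178) and (90,145), the pivot near (165,345). The tray rectangles from depth match the given sizes: soak at yaw 3.1°, drain at yaw 6.6°, with a gap of about 38 mm. Next I'll measure the tongs, the spray can and the fitting.

Run:
```python
from h import *
d=load('top0'); P=cloud(d); ok=d['depth']>0
def reg(u0,u1,v0,v1,z0,z1):
    Q=P[v0:v1,u0:u1][ok[v0:v1,u0:u1]]; return Q[(Q[:,2]>z0)&(Q[:,2]<z1)]
q=reg(465,530,175,225,.17,.21); print('can top',len(q),q.mean(0),q.min(0),q.max(0))
q=reg(270,295,200,230,.06,.085); print('hose top',len(q),q.mean(0),q.min(0),q.max(0))
q=reg(300,318,200,230,.04,.085); print('adapter top',len(q),q.mean(0))
q=reg(170,235,220,312,.012,.035); print('tongs',len(q),q.max(0))
c=q[:,:2].mean(0); w,v=np.linalg.eigh(np.cov((q[:,:2]-c).T)); a=v[:,1]; a*=np.sign(a[0])
for it in range(3):
    n=np.array([-a[1],a[0]]); s=(q[:,:2]-c)@a; l=(q[:,:2]-c)@n
    b=np.arange(s.min(),s.max(),.02); M=[]
    for x in b:
        m=(s>=x)&(s<x+.02)
        if m.sum()>5: M.append((x+.01,l[m].min(),l[m].max()))
    M=np.array(M); k=np.polyfit(M[2:-1,0],(M[2:-1,1]+M[2:-1,2])/2,1)
    a2=a+k[0]*n; c=c+k[1]*n; a=a2/np.linalg.norm(a2)
print(M.round(4)); print('yaw',np.degrees(np.arctan2(a[1],a[0])),'c',c,'rear',c+a*s.min(),'tip end',c+a*s.max(),np.ptp(s))
for nm,u,v in(('tipL',30,170),('tipR',86,138),('pivot',165,345),('ring',178,365)): print(nm,atz(d,165+u/2.96,180+v/2.96,.018).round(4))
```

```text
can top 460 [ 0.65392567 -0.47081838  0.18760107] [ 0.62447054 -0.50334077  0.17042074] [ 0.68568447 -0.44092415  0.19910564]
hose top 34 [0.62431365 0.14393526 0.07132288] [0.61629522 0.13633394 0.0628504 ] [0.63356384 0.15089974 0.08117992]
adapter top 43 [0.61603537 0.06208957 0.04858546]
tongs 561 [0.59654702 0.46045222 0.03384497]
[[-0.1071 -0.0121  0.0103]
 [-0.0871 -0.0193  0.0196]
 [-0.0671 -0.0234  0.0244]
 [-0.0471 -0.0242  0.0245]
 [-0.0271 -0.0269  0.026 ]
 [-0.0071 -0.0269  0.0268]
 [ 0.0129 -0.0287  0.0278]
 [ 0.0329 -0.0297  0.0289]
 [ 0.0529 -0.0303  0.0309]
 [ 0.0729 -0.0344  0.0342]
 [ 0.0929 -0.0355  0.0362]
 [ 0.1129 -0.0365  0.0367]
 [ 0.1329 -0.0346  0.0358]]
yaw 29.794858400780228 c [0.45968024 0.36238497] rear [0.3580201  0.30417577] tip end [0.58197636 0.43241004] 0.2580705919047598
tipL [0.5627 0.4574 0.018 ]
tipR [0.595  0.4014 0.018 ]
pivot [0.385  0.3191 0.018 ]
ring [0.365  0.3059 0.018 ]
```

Emit:
{"op": "jog_arm", "data": {
  "rows": [
    [[3, -6, 0], [0, 0, -10], 1],
    [[6, -12, 0], [0, 0, -20], 1],
    [[9, -18, 0], [0, 0, -30], 1],
    [[12, -24, 0], [0, 0, -40], 1],
    [[15, -30, 0], [0, 0, -50], 1],
    [[18, -36, 0], [0, 0, -60], 1],
    [[21, -42, 0], [0, 0, -70], 1],
    [[24, -47, 0], [0, 0, -71], 1]
  ]
}}

```text
clock: 1.1
position: [0.3993, 0.1531, 0.2268]
ee_rot: [-2.166, -2.275, -0.001]
force: [0.7, 0.7, 0.3]
width: 0.998
gripper_force: 0.0
```

The tongs are at yaw 29.8° with pivot (0.3815,0.3176), so the grip point is (0.473,0.370). The width there measures 55 mm, as given. The fitting axis is at (0.625,0.144). Now I'll go to the push start.

Emit:
{"op": "jog_arm", "data": {
  "rows": [
    [[2.4, -5.5, 0], [0, 0, 0], 1],
    [[4.8, -11, 0], [0, 0, 0], 1],
    [[7.2, -16.5, 0], [0, 0, 0], 1],
    [[9.6, -22, 0], [0, 0, 0], 1],
    [[12, -27.5, 0], [0, 0, 0], 1],
    [[14.4, -33, 0], [0, 0, 0], 1],
    [[16.8, -38.5, 0], [0, 0, 0], 1],
    [[19, -44.1, 0], [0, 0, 0], 1]
  ]
}}

```text
clock: 2.1
position: [0.5897, -0.2874, 0.2261]
ee_rot: [-2.161, -2.279, -0.0]
force: [1.1, 0.0, 0.8]
width: 1.001
gripper_force: 0.0
```

Emit:
{"op": "jog_arm", "data": {
  "rows": [
    [[0, 0, -4], [0, 0, 0], 1],
    [[0, 0, -9], [0, 0, 0], 1],
    [[0, 0, -14], [0, 0, 0], 1],
    [[0, 0, -17], [0, 0, 0], 1],
    [[0, 0, -19.5], [0, 0, 0], 1],
    [[0, 0, -21.3], [0, 0, 0], 1],
    [[0, 0, -21.7], [0, 0, 0], 1],
    [[0, 0, -21.7], [0, 0, 0], 1]
  ]
}}

```text
clock: 3.1
position: [0.5886, -0.2863, 0.0095]
ee_rot: [-2.163, -2.278, 0.001]
force: [-0.1, -1.4, -1.7]
width: 1.0
gripper_force: 1.0
```

Emit:
{"op": "jog_arm", "data": {
  "rows": [
    [[0, 0.5, 0], [0, 0, 0], 1],
    [[-0.05, 1, 0], [0, 0, 0], 1],
    [[-0.1, 1.5, 0], [0, 0, 0], 1],
    [[-0.1, 2, 0], [0, 0, 0], 1],
    [[-0.1, 2.5, 0], [0, 0, 0], 1],
    [[-0.2, 3, 0], [0, 0, 0], 1],
    [[-0.2, 3.4, 0], [0, 0, 0], 1],
    [[-0.2, 3.7, 0], [0, 0, 0], 1]
  ]
}}

```text
clock: 4.1
position: [0.5871, -0.249, 0.0099]
ee_rot: [2.163, 2.278, 0.0]
force: [0.1, -3.7, 1.2]
width: 0.998
gripper_force: 2.0
```

```bash
cat > tray.py <<'E'
from h import *
import sys
d=shot('top',sys.argv[1]); P=cloud(d); ok=d['depth']>0
S=((0.6016,0.0638),np.radians(3.11))
for n,(u0,u1,v0,v1) in dict(soak=(258,356,184,264),drain=(340,440,180,268)).items():
    Q=P[v0:v1,u0:u1][ok[v0:v1,u0:u1]]; q=Q[(Q[:,2]>0.02)&(Q[:,2]<0.03)]
    if n=='drain':
        c,s=np.cos(S[1]),np.sin(S[1]); l=(q[:,:2]-S[0])@np.array([-s,c]); q=q[l<-0.1285]
    print(n,len(q),cv2.minAreaRect(q[:,:2].astype('float32')))
print(arm.observe()['force'],arm.observe()['position'])
E
python3 tray.py t1
```

```text
soak 661 ((0.6015799045562744, 0.056361690163612366), (0.21267861127853394, 0.2805480659008026), 0.1950235366821289)
drain 211 ((0.599894642829895, -0.15006490051746368), (0.20087328553199768, 0.1679263412952423), 2.775434970855713)
[ 0.03312684 -3.53544054  2.067289  ] [ 0.58714474 -0.24862533  0.00987308]
```

Emit:
{"op": "jog_arm", "data": {
  "rows": [
    [[0, 0.2, 0], [0, 0, 0], 1],
    [[0, 0.4, 0], [0, 0, 0], 1],
    [[0, 0.5, 0], [0, 0, 0], 1],
    [[0, 0.6, 0], [0, 0, 0], 1],
    [[0, 0.6, 0], [0, 0, 0], 1]
  ]
}}

```text
clock: 4.78
position: [0.5873, -0.2472, 0.0103]
ee_rot: [2.161, 2.273, -0.005]
force: [1.1, -13.5, -2.7]
width: 1.001
gripper_force: 6.9
```

Emit:
{"op": "jog_arm", "data": {
  "rows": [
    [[0, 0.2, 0], [0, 0, 0], 1],
    [[0, 0.4, 0], [0, 0, 0], 1],
    [[0, 0.4, 0], [0, 0, 0], 1],
    [[0, 0.4, 0], [0, 0, 0], 1]
  ]
}}

```text
clock: 5.28
position: [0.5873, -0.2471, 0.011]
ee_rot: [2.159, 2.268, -0.009]
force: [1.3, -22.7, -2.9]
width: 1.005
gripper_force: 11.5
```

```bash
python3 tray.py t2
python3 - <<'E'
from h import *
d=shot('side','s2')
c=d['img'][210:375,290:450,::-1]; cv2.imwrite('pics/s2c.png',cv2.resize(c,None,fx=3.6,fy=3.6,interpolation=cv2.INTER_CUBIC))
E
```

```text
soak 651 ((0.6018075942993164, 0.056123264133930206), (0.212796151638031, 0.2808459997177124), 0.22404079139232635)
drain 193 ((0.6002991795539856, -0.14956623315811157), (0.2006167769432068, 0.16932617127895355), 2.912400245666504)
[  1.13355141 -22.45615698  -3.42587168] [ 0.58731711 -0.24709982  0.01094868]
```

View pics/s2c.png

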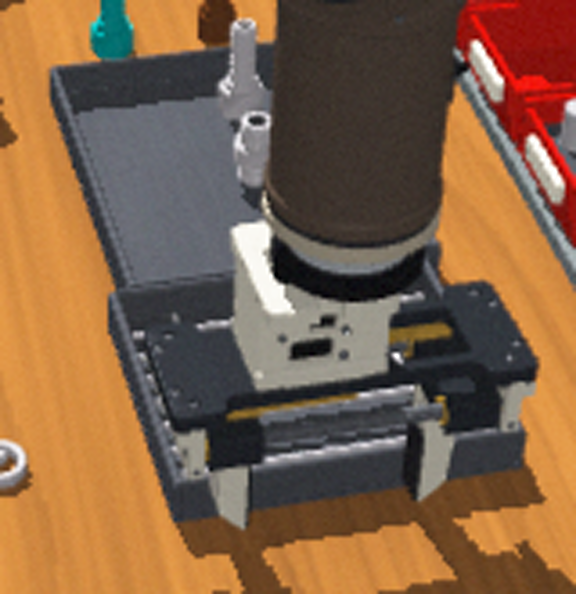

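The near corner of the seam is flush (crop 125,285). The tray yaw is 2.9° against 3.1°, pushed with 22 N. I'll back off, rise and turn for the tongs.

Emit:
{"op": "jog_arm", "data": {
  "rows": [
    [[0, -1, 0], [0, 0, 0], 1],
    [[0, -2.5, 0], [0, 0, 0], 1],
    [[0, -4, 0], [0, 0, 0], 1],
    [[0, -4, 3], [0, 0, 0], 1],
    [[0, -4, 8], [0, 0, 0], 1],
    [[0, -4, 13], [0, 0, 0], 1],
    [[0, -4, 18], [0, 0, 0], 1],
    [[0, -4, 20], [0, 0, 0], 1]
  ]
}}

```text
clock: 6.38
position: [0.5877, -0.2803, 0.2131]
ee_rot: [2.161, 2.275, 0.003]
force: [0.6, -0.4, -0.0]
width: 1.0
gripper_force: 0.0
```

Emit:
{"op": "jog_arm", "data": {
  "rows": [
    [[-1, 5, 0], [0, 0, -8], 1],
    [[-2, 11, 0], [0, 0, -16], 1],
    [[-3, 17, 0], [0, 0, -24], 1],
    [[-4, 23, 0], [0, 0, -32], 1],
    [[-5, 29, 0], [0, 0, -40], 1],
    [[-6, 35, 0], [0, 0, -48], 1],
    [[-7, 41, 0], [0, 0, -56], 1],
    [[-8, 47, 0], [0, 0, -63], 1]
  ]
}}

```text
clock: 7.38
position: [0.5065, 0.1927, 0.21]
ee_rot: [-3.036, -0.806, -0.0]
force: [1.6, 0.0, -0.3]
width: 1.001
gripper_force: 0.0
```

```bash
python3 tray.py t3; python3 -c "
from h import *
s=arm.observe();R=cv2.Rodrigues(s['ee_rot'])[0];print(s['position'],np.degrees(np.arctan2(R[1,1],R[0,1])),R[:,2],s['joints'])"
```

```text
soak 587 ((0.6014697551727295, 0.0563652440905571), (0.21250346302986145, 0.2804558277130127), 0.07440222054719925)
drain 357 ((0.6002164483070374, -0.15008889138698578), (0.20109589397907257, 0.16988670825958252), 3.1459453105926514)
[-1.04997228  8.88450829 -0.64392633] [0.50421649 0.20329206 0.2087222 ]
[0.50421649 0.20329206 0.2087222 ] -60.03301553645293 [-0.00275813  0.00337114 -0.99999051] [-1.1867906   0.44919528  1.00565352  1.84872765 -0.4325435   1.08332761
 -1.0634149 ]
```

The trays meet: yaw 3.15° and a gap of about 0.5 mm. Now over the tongs and down, with a check before closing.

Emit:
{"op": "jog_arm", "data": {
  "rows": [
    [[-1, 5, 0], [0, 0, 0], 1],
    [[-2, 10, 0], [0, 0, 0], 1],
    [[-3, 14, 0], [0, 0, 0], 1],
    [[-3.3, 16.6, 0], [0, 0, 0], 1],
    [[-3.3, 16.6, -3], [0, 0, 0], 1],
    [[-3.3, 16.6, -7], [0, 0, 0], 1],
    [[-3.3, 16.6, -10], [0, 0, 0], 1],
    [[-3.3, 16.6, -10], [0, 0, 0], 1]
  ]
}}

```text
clock: 8.43
position: [0.4734, 0.3552, 0.1081]
ee_rot: [3.033, 0.81, -0.006]
force: [0.1, 0.8, 0.2]
width: 1.001
gripper_force: 0.0
```

```bash
python3 -c "
from h import *
s=arm.observe();R=cv2.Rodrigues(s['ee_rot'])[0];print(s['position'],np.degrees(np.arctan2(R[1,1],R[0,1])),R[:,2],s['joints'],(np.array([.4726,.3698,.004])-s['position'])*100)"
```

```text
[0.47340956 0.35523298 0.10811753] -60.11158130109489 [-0.00286489 -0.0029014  -0.99999169] [-1.31018099  0.64609517  0.88531457  1.83501426 -0.60399646  0.95972654
 -1.20685018] [ -0.08095607   1.45670199 -10.41175282]
```

Emit:
{"op": "jog_arm", "data": {
  "rows": [
    [[-0.1, 1.5, 0], [0, 0, 0], 1],
    [[-0.1, 1.5, -2], [0, 0, 0], 1],
    [[-0.1, 1.5, -4], [0, 0, 0], 1],
    [[-0.1, 1.5, -6], [0, 0, 0], 1],
    [[-0.1, 1.5, -8], [0, 0, 0], 1],
    [[-0.1, 1.5, -9.5], [0, 0, 0], 1],
    [[-0.1, 1.5, -10.4], [0, 0, 0], 1],
    [[-0.1, 1.5, -10.4], [0, 0, 0], 1]
  ]
}}

```text
clock: 9.43
position: [0.4729, 0.3717, 0.0052]
ee_rot: [3.034, 0.812, -0.001]
force: [-0.1, 0.0, -0.0]
width: 1.005
gripper_force: 0.0
```

```bash
python3 -c "
from h import *
shot('top','t4'); d=shot('side','s4')
c=d['img'][120:280,200:400,::-1]; cv2.imwrite('pics/s4c.png',cv2.resize(c,None,fx=3,fy=3,interpolation=cv2.INTER_CUBIC))
s=arm.observe();print(s['position'],s['force'])"
```

```text
[0.47337602 0.37204673 0.00614274] [ 0.1093038  -0.36836524 -0.2453614 ]
```

View pics/s4c.png

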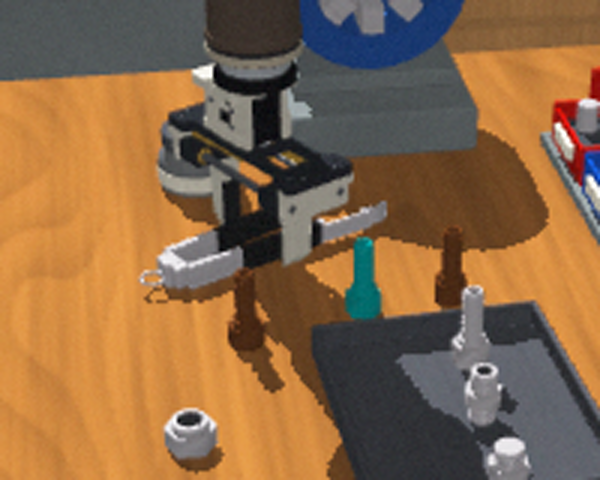

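The fingers straddle the handle sleeves at crop (230–300, 200–240), and the jar is clear. I'll go 2 mm lower and close to 48 mm.

Emit:
{"op": "jog_arm", "data": {
  "rows": [
    [[0, -0.2, -0.2], [0, 0, 0], 1],
    [[0, -0.2, -0.2], [0, 0, 0], 0.6],
    [[0, -0.2, -0.2], [0, 0, 0], 0.52],
    [[0, -0.2, -0.2], [0, 0, 0], 0.52],
    [[0, -0.2, -0.2], [0, 0, 0], 0.52],
    [[0, -0.2, -0.2], [0, 0, 0], 0.52],
    [[0, -0.2, -0.2], [0, 0, 0], 0.52],
    [[0, -0.2, -0.2], [0, 0, 0], 0.52]
  ],
  "newtons": 30
}}

```text
clock: 10.52
position: [0.4731, 0.37, 0.0038]
ee_rot: [-3.035, -0.812, -0.0]
force: [0.0, -0.8, 0.7]
width: 0.521
gripper_force: 8.9
```

Emit:
{"op": "jog_arm", "data": {
  "rows": [
    [[0, 0, 2], [0, 0, 0], 0.52],
    [[0, 0, 5], [0, 0, 0], 0.52],
    [[0, 0, 9], [0, 0, 0], 0.52],
    [[0, 0, 13], [0, 0, 0], 0.52],
    [[0, 0, 15], [0, 0, 0], 0.52],
    [[0.5, -3, 15], [0, 0, -4], 0.52],
    [[1, -7, 15], [0, 0, -9], 0.52],
    [[2, -11, 15], [0, 0, -15], 0.52]
  ]
}}

```text
clock: 11.52
position: [0.492, 0.2576, 0.1531]
ee_rot: [3.115, 0.402, -0.003]
force: [0.9, -0.5, -1.3]
width: 0.522
gripper_force: 8.5
```

Emit:
{"op": "jog_arm", "data": {
  "rows": [
    [[0.5, -3, 0], [0, 0, -4], 0.52],
    [[1, -6, 0], [0, 0, -8], 0.52],
    [[1.5, -9, 0], [0, 0, -12], 0.52],
    [[2, -11.7, 0], [0, 0, -15], 0.52],
    [[2, -11.7, 0], [0, 0, -15], 0.52],
    [[2, -11.7, 0], [0, 0, -15], 0.52],
    [[2, -11.7, 0], [0, 0, -15], 0.52]
  ]
}}

```text
clock: 12.4
position: [0.5128, 0.1438, 0.1535]
ee_rot: [-3.141, -0.002, 0.001]
force: [-0.2, 0.1, -1.0]
width: 0.526
gripper_force: 8.5
```

```bash
cat > tip.py <<'E'
from h import *
import sys
d=shot('top',sys.argv[1]); s=arm.observe();R=cv2.Rodrigues(s['ee_rot'])[0]
print(s['position'],'tooly',np.degrees(np.arctan2(R[1,1],R[0,1])),R[:,2],s['joints'].round(2),s['width'],s['gripper_force'])
a=-np.array([R[1,1],-R[0,1],0]);a=a*np.sign(a[0])
tip=s['position']+a*.112; print('tip pred',tip)
P=cloud(d);ok=(d['depth']>0); z=s['position'][2]+.008
r=P-tip; near=ok&(abs(r[...,0])<.03)&(abs(r[...,1])<.06)&(abs(P[...,2]-z)<.03)
q=P[near]
if len(q):
    l=(q-tip)@np.array([-a[1],a[0],0]); x=(q-tip)@a
    L=q[l>0];Rr=q[l<0]; print(len(L),len(Rr),'side means',L.mean(0),Rr.mean(0),'l',l.min(),l.max(),'x',x.min(),x.max(),'zmax',q[:,2].max(),'zmed',np.median(q[:,2]))
u,v=proj(d,tip)[0].astype(int); c=d['img'][v-50:v+70,u-70:u+70,::-1]
cv2.imwrite(f'pics/{sys.argv[1]}c.png',cv2.resize(c,None,fx=4,fy=4,interpolation=cv2.INTER_CUBIC)); print(u-70,v-50)
e=shot('side',sys.argv[1]+'s'); u,v=proj(e,tip)[0].astype(int); c=e['img'][v-60:v+60,u-80:u+80,::-1]
cv2.imwrite(f'pics/{sys.argv[1]}sc.png',cv2.resize(c,None,fx=4,fy=4,interpolation=cv2.INTER_CUBIC))
E
python3 tip.py t5
```

```text
[0.51279688 0.1438307  0.15356465] tooly -89.94072704269027 [-3.28264550e-04  7.38659459e-05 -9.99999943e-01] [-1.12  0.56  1.09  1.94 -0.59  1.   -1.32] 0.5195650808816531 8.504502028226852
tip pred [0.62479682 0.14394656 0.15356465]
13 15 side means [0.6312901  0.16793925 0.16753139] [0.62741117 0.12022119 0.16845643] l -0.025539592891743366 0.026609268166148684 x -0.008229393679538786 0.013815068784853432 zmax 0.1732037330278783 zmed 0.16987622820628123
206 158
```

View pics/t5c.png

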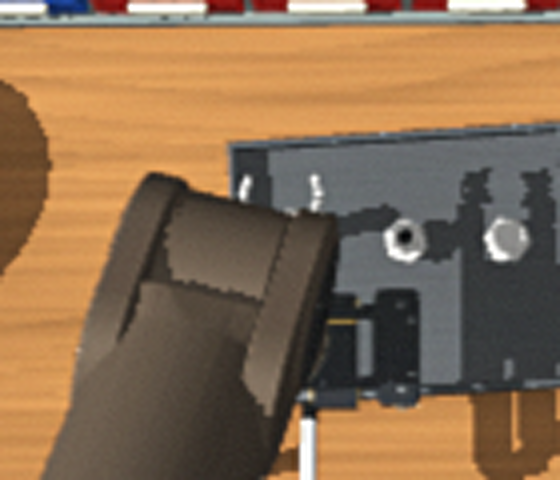

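The tips at crop (245,188) and (315,190) are symmetric about the computed axis, while the wrist hides the fitting. I'll go lower and check from the side.

Emit:
{"op": "jog_arm", "data": {
  "rows": [
    [[0, 0, -2], [0, 0, 0], 0.52],
    [[0, 0, -4], [0, 0, 0], 0.52],
    [[0, 0, -6], [0, 0, 0], 0.52],
    [[0, 0, -6.9], [0, 0, 0], 0.52],
    [[0, 0, -6.9], [0, 0, 0], 0.52]
  ]
}}

```text
clock: 13.12
position: [0.5126, 0.1426, 0.084]
ee_rot: [3.141, -0.002, -0.002]
force: [-0.2, 0.3, -0.6]
width: 0.521
gripper_force: 8.5
```

```bash
python3 tip.py t6
```

```text
[0.51310049 0.14263706 0.08464523] tooly -90.06415757613236 [-1.43520328e-04 -4.05704605e-04 -9.99999907e-01] [-1.04  0.64  0.99  2.01 -0.7   0.88 -1.23] 0.5232955776589965 8.504669666290283
tip pred [0.62510041 0.14251165 0.08464523]
32 35 side means [0.62671762 0.15593682 0.08297379] [0.62153964 0.12689956 0.08849724] l -0.030268868065478922 0.026426684920203145 x -0.016629735351788123 0.012904359157355532 zmax 0.10829376877480108 zmed 0.08592150963263374
208 162
```

View pics/t6sc.png

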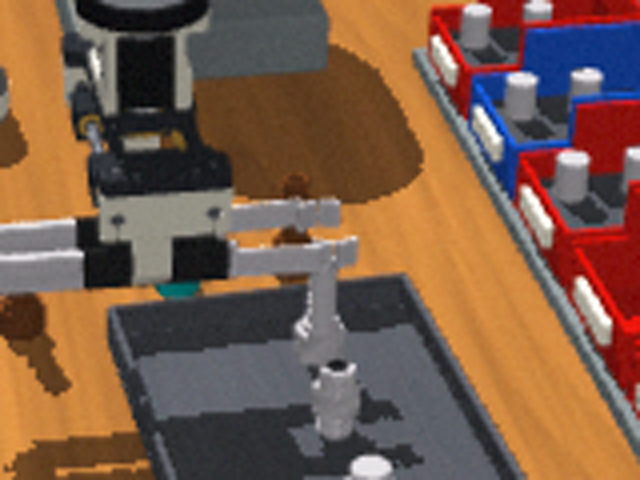

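From the side, the mid-point of the two tip legs lines up with the stem at crop u≈325. Now down to the grip height, then close.

Emit:
{"op": "jog_arm", "data": {
  "rows": [
    [[0, 0.1, -1], [0, 0, 0], 0.52],
    [[0, 0.1, -2], [0, 0, 0], 0.52],
    [[0, 0.1, -3], [0, 0, 0], 0.52],
    [[0, 0.1, -4], [0, 0, 0], 0.52],
    [[0, 0.1, -4.5], [0, 0, 0], 0.52],
    [[0, 0.1, -4.5], [0, 0, 0], 0.52]
  ]
}}

```text
clock: 13.98
position: [0.5128, 0.1438, 0.0394]
ee_rot: [3.141, -0.001, -0.001]
force: [1.0, -0.4, -0.6]
width: 0.522
gripper_force: 8.5
```

```bash
python3 tip.py t7
```

```text
[0.51301542 0.14382496 0.03968913] tooly -90.04850492810444 [-9.14434214e-05 -1.89393234e-04 -9.99999978e-01] [-0.98  0.7   0.91  2.04 -0.78  0.8  -1.17] 0.5194774513398184 8.504519909620285
tip pred [0.62501538 0.14373015 0.03968913]
64 73 side means [0.62845118 0.16463397 0.04501985] [0.62077976 0.13028687 0.04727981] l -0.029644005736169193 0.050413987880157086 x -0.022422284491480714 0.026246997468461323 zmax 0.0773978973639226 zmed 0.04763702048546861
209 164
```

View pics/t7sc.png

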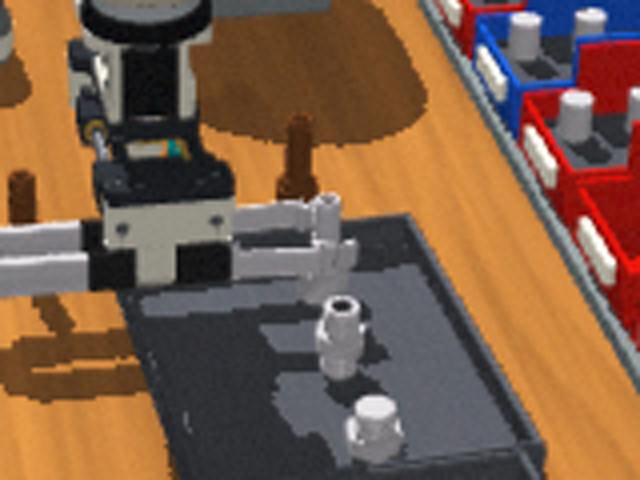

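The stem (crop 325,200) stands between the tips. Closing.

Emit:
{"op": "jog_arm", "data": {
  "rows": [
    [[0, 0, 0], [0, 0, 0], 0.48],
    [[0, 0, 0], [0, 0, 0], 0.44],
    [[0, 0, 0], [0, 0, 0], 0.4],
    [[0, 0, 0], [0, 0, 0], 0.36],
    [[0, 0, 0], [0, 0, 0], 0.33],
    [[0, 0, 0], [0, 0, 0], 0.3],
    [[0, 0, 0], [0, 0, 0], 0.3],
    [[0, 0, 0], [0, 0, 0], 0.3]
  ],
  "newtons": 40
}}

```text
clock: 15.08
position: [0.513, 0.144, 0.0398]
ee_rot: [3.142, -0.001, 0.0]
force: [0.3, 0.4, -1.0]
width: 0.36
gripper_force: 39.9
```

Emit:
{"op": "jog_arm", "data": {
  "rows": [
    [[0, 0, 0.4], [0, 0, 0], 0.3],
    [[0, 0, 1], [0, 0, 0], 0.3],
    [[0, 0, 2], [0, 0, 0], 0.3],
    [[0, 0, 3.5], [0, 0, 0], 0.3],
    [[0, 0, 5], [0, 0, 0], 0.3],
    [[0, 0, 6.5], [0, 0, 0], 0.3],
    [[0, 0, 7], [0, 0, 0], 0.3],
    [[0, 0, 7], [0, 0, 0], 0.3]
  ]
}}

```text
clock: 16.08
position: [0.5131, 0.1442, 0.1101]
ee_rot: [-3.141, 0.001, -0.001]
force: [-0.5, 0.0, -2.0]
width: 0.364
gripper_force: 39.9
```

```bash
python3 tip.py t8
```

```text
[0.51276267 0.1441117  0.1096276 ] tooly -90.01922252564985 [-2.59022960e-04  1.23787121e-04 -9.99999959e-01] [-1.07  0.61  1.03  1.99 -0.66  0.92 -1.27] 0.36827534255117367 39.943172335624695
tip pred [0.62476266 0.14407413 0.1096276 ]
33 53 side means [0.6246139  0.15004501 0.13203085] [0.62271422 0.13657069 0.12325545] l -0.016238643122085256 0.013352123979427187 x -0.013903455656795356 0.014438171610245798 zmax 0.14760413473491144 zmed 0.1276063126239942
207 160
```

View pics/t8sc.png

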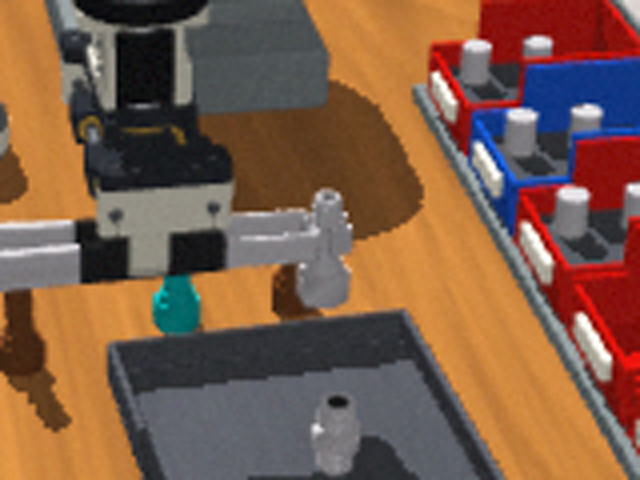

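The fitting hangs upright in the tongs, clear of the tray (crop 325,250). Carrying it to the drain tray.

Emit:
{"op": "jog_arm", "data": {
  "rows": [
    [[-0.1, -1.5, 0], [0, 0, 0], 0.3],
    [[-0.3, -4, 0], [0, 0, 0], 0.3],
    [[-0.6, -7, 0], [0, 0, 0], 0.3],
    [[-0.8, -10, 0], [0, 0, 0], 0.3],
    [[-1, -13, 0], [0, 0, 0], 0.3],
    [[-1.3, -16, 0], [0, 0, 0], 0.3],
    [[-1.5, -19, 0], [0, 0, 0], 0.3],
    [[-1.7, -21.5, 0], [0, 0, 0], 0.3]
  ]
}}

```text
clock: 17.18
position: [0.495, -0.0735, 0.1096]
ee_rot: [3.141, -0.004, -0.001]
force: [-0.0, -0.9, -1.8]
width: 0.367
gripper_force: 39.9
```

Emit:
{"op": "jog_arm", "data": {
  "rows": [
    [[-0.2, -2.5, 0], [0, 0, 0], 0.3],
    [[-0.4, -5, 0], [0, 0, 0], 0.3],
    [[-0.6, -7, 0], [0, 0, 0], 0.3],
    [[-0.7, -8, 0], [0, 0, 0], 0.3],
    [[-0.7, -8, 0], [0, 0, 0], 0.3],
    [[-0.7, -8, 0], [0, 0, 0], 0.3],
    [[-0.7, -8, 0], [0, 0, 0], 0.3],
    [[-0.7, -8, 0], [0, 0, 0], 0.3]
  ]
}}

```text
clock: 18.18
position: [0.4891, -0.1505, 0.1097]
ee_rot: [-3.141, -0.001, 0.0]
force: [-1.0, -0.1, -1.3]
width: 0.362
gripper_force: 39.9
```

```bash
python3 tip.py t9; python3 tray.py t10
```

```text
[ 0.48907773 -0.15060971  0.10970333] tooly -89.98958433766117 [-5.93431865e-05  6.93422316e-06 -9.99999998e-01] [-0.49  0.55  0.98  2.04 -0.6   0.87 -0.74] 0.37013390769566373 39.94354248046875
tip pred [ 0.60107773 -0.15058935  0.10970333]
73 51 side means [ 0.5959389  -0.14070132  0.1224931 ] [ 0.59470675 -0.15691455  0.12356821] l -0.013687167506599233 0.018378816371204938 x -0.029740362339526937 0.012813655069117824 zmax 0.1466448107132081 zmed 0.1261369575023285
311 168
soak 590 ((0.6024537682533264, 0.05161849409341812), (0.2008717656135559, 0.2808515727519989), 2.9856693744659424)
drain 195 ((0.625429093837738, -0.14847387373447418), (0.14981481432914734, 0.16914469003677368), 2.9367892742156982)
[ 0.35681052  0.59021558 -2.08008955] [ 0.48900401 -0.1507969   0.10971976]
```

View pics/t9s.png

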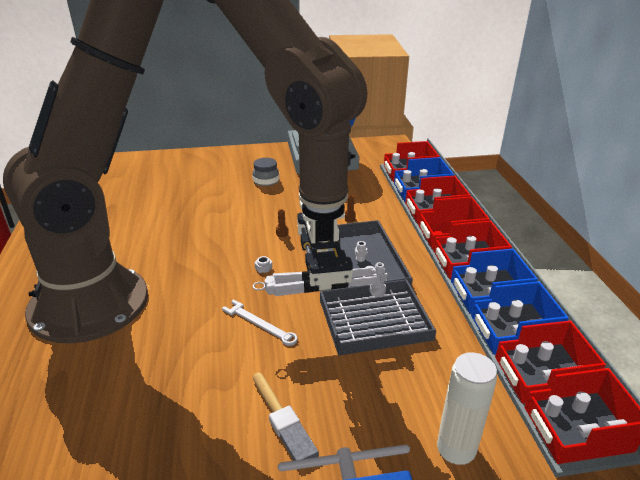

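The fitting hangs upright in the tongs over the middle of the drain tray (380,278), the trays are still flush, and everything else is in place. Handing in.

```bash
python3 -c "
from cell import arm
print(arm.sign_off())"
```

```text
the job is handed in; nothing more can be done
None
```

I handed the job in at about 18 s of the 72 s: the trays are butted flush and the hose fitting is held upright and still in the squeezed tongs over the middle of the drain tray, underside about 74 mm above the bench; sign-off gave no verdict.

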